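# Pack the pink sample vial and snap the sliding lid shut

### The arm

A 6-joint arm with a two-finger parallel gripper is mounted at the origin on a cart in front of the work surface, level with it; the furniture and walls round the work are solid. World frame = base frame: x ahead of the robot, y to its left, z up, the work surface at z = 0. Lengths are in mm, angles in degrees, forces in N, time in s.
With the tool pointing down it reaches from about 300 to 850 mm from the base axis. Payload 4.2 kg.
Tool frame: the origin (TCP) lies on the mounting face of the last link; the fingertips stand 191 mm ahead of it and the grasp point (between the pads) lies 172 mm ahead of it; z points along the fingers, y is the direction in which the jaws open and shut (so a half turn about z gives the same grasp; the last joint's range is limited). The gripper opens to 91 mm and grips with 3 to 60 N. Pads are 32 mm wide; open, the fingers measure 118 mm over their backs; the gripper's body (76 mm by 178 mm) begins 60 mm behind the grasp point.
Start: joints at [-73.453, 18.312, 89.639, -0, 72.044, -1.146], TCP at [174.75, -547.801, 404.776] pointing down, gripper open.
Joint ranges: [-177.97, 177.97], [-48.28, 115.42], [12.27, 149.76], [-77.06, 257.06], [2.81, 150.46], [-146.56, 146.56]. Speed limits (degrees/s): [147.25, 147.25, 180, 180, 180, 180].

### API

Orientations are given as [roll, pitch, yaw] about the fixed x, y, z axes, in that order (R = Rz(yaw) Ry(pitch) Rx(roll)).
In Python, from workcell import env gives the robot as it stands.
- The arm moves only by the shell command python3 -m handwheel 'ROWS' [FORCE]. ROWS is JSON, a list of rows, each an object with "gripper": the opening in per cent of the stroke, from 0 (shut) to 100 (fully open); "travel": the shift along the tool's x, y, z in m, a list of three; "twist": the turn about the tool's z in rad. In form: [{"gripper": gripper, "travel": [x, y, z], "twist": twist}, ...]. A call has 1 to 5 rows; each row shifts and turns the commanded pose from where the row before left it, along the tool's axes as they then stand; what a row does not reach is not made up. A row lasts 1/12 s, in which the tool goes at most 41.7 mm and 7.16 degrees, less where a joint would pass 70% of its speed; a pose out of reach is approached as far as the arm can. A call with a gripper value outside its range is refused whole. The fingers move at their own pace and stop on an object; FORCE is the grip in N (left out, the last holds). Time passes only in rows, so rows that do not move let the fingers close. It gives the time, the measured TCP pose, the force and the opening at its end, in the units of the state.
- env.state(): the state, without advancing time (a new reading comes with each control period).
- env.grab_frame(name): name is "scene" or "top" or "wrist"; returns a dict with "frame" (400x640x3 uint8, red, green, blue), "intrinsics" (3x3 intrinsics, pixels), "extrinsics" (4x4, takes a point from camera to world coordinates). Camera axes: x right, y down, z forward; pixel columns grow to the right and rows downward; lengths in mm; the calibration is good to about 2 mm. The wrist camera is an equidistant fisheye: a pixel r from the principal point sees the ray r / f radians off the axis. A picture is of the moment at which its call begins. There is no depth.
- env.job_done(): hands the job in, once; it reports no verdict.
Trained networks look in the newest picture that a camera, given by its name, has taken for a name from the list of things; names that differ only in an ending like _2 or _b are one class to them, and where a whole thing is asked for, a point or a joint stands for the part that bears it (a point fixed in the world has none). Each returns a list of dicts, best first, with "confidence" (0 to 1); they miss things now and then, are a little off and sometimes report something else, mostly with a low value. They report only what shows in the picture. A call takes as long as a camera call.
- env.trace(camera, thing): "pixels" (400x640 bool, what is visible of it) and "uv" ([column, row] in pixels, amid what is visible of it).
- env.pinpoint(camera, thing): "uv" ([column, row] in pixels: a listed point, or the origin of a listed thing).
The state is a dict: "time_s": time; "qpos": joint angles; "qvel": joint speeds; "effort": joint torques, N m; "ee_pos": TCP position; "ee_rot": TCP orientation; "force": force on the tool from outside, world axes, zero at the start; "torque": the same for the moment, N m; "gripper_width": finger opening in mm.
Only numpy, scipy, OpenCV 4.12 (cv2) and the standard library are available. Lean on these libraries where they do the work, as an engineer would, in place of code of your own. Each camera call takes 0.05 s, during which the arm holds its last target. There are 200 camera calls.

### The job

Stand the vial with the pink sample upright in the free pocket in the open end of the blue transit case and let go of it. Then slide the white lid shut along its channel and over the small snap ridge hidden under the end hood, until it snaps home against the soft stop; press firmly but gently and do not ram it. Leave the other two vials where they stand.

Things in the scene. Friction and masses are not known exactly. Their poses are not given: they have to be found in the camera images.
- vial_0_mid (a point): The vial to pack: clear, pink sample, black cap; 20 mm diameter (cap 21), 47 mm tall, 30 g, standing upright on the worktop. Point: on its axis, half-way up (23.5 mm over its foot). The clear body is the lower 36 mm; grip that. z is its axis.
- vial_1_mid (a point): Other vial, same size, yellow sample, green cap; stays where it is. Point half-way up.
- vial_2_mid (a point): Other vial, same size, blue sample, black cap; stays where it is. Point half-way up.
- case: Blue transit case fixed to the worktop. Origin on the worktop, x = direction in which the lid closes, z up. It reaches from x = -114 mm (open mouth of the lid channel) to x = +102 mm (end wall), 78 mm wide (y), 68 mm high. A hood covers the channel from x = +40 mm to the end and hides the snap ridge and the soft stop.
- nest (a point): Centre of the floor of the free square pocket, 4 mm above the worktop: the vial's foot goes here. Pocket 27 x 27 mm, 8 mm deep; top of the black insert round it 12 mm above the worktop. The opening above it is free from x = -42 mm or less (lid's leading edge at the start) to x = +40 mm in the case's frame, 54 mm wide between the ledges.
- knob (a point): Centre of the grey grip knob on the lid. Axes as the case's: x = closing direction. Knob 30 mm long (x), 14 mm thick (y), 26 mm high; its foot (the lid's top face) is 13 mm below this point, the lips' tops 6 mm below it. With the lid home this point lies anywhere from x = -100 to -70 mm in the case's frame: the hidden catch is set differently in each case, so home must be found by feel.
- ridge (a joint): Sprung rounded snap ridge, 13 mm before the soft stop. 0 = up, nothing on it; about 0.0027 m = pressed down, the lid's nose riding on it; about 0.0007 m = sprung up into the notch under the lid: shut. Meeting it (some 20 mm before home) takes a push of some 4 to 14 N; then the force falls, and falls again as the lid snaps home.
- stop (a joint): Soft rubber stop at the end of the channel: 0 = untouched, grows as the lid presses it (m), 10 N per mm, springs back when let go. The snapped lid rests less than 1.5 mm from it or touches it. Pressed in by more than 2 mm (20 N) counts as rammed.
- mouth (a point): Middle of the lid channel's mouth, at ledge height (56 mm above the worktop), x = -114 mm in the case's frame; axes as the case's. The lid runs on the ledges under lips (underside 62.5 mm, top 68 mm above the worktop) that leave 58 mm free between them; play 1.5 mm above the lid and 0 to 1.5 mm at its sides.
- lid_nose (a point): Middle of the lid's leading edge, at its underside; 161 mm ahead (+x) of the knob. The lid is a loose white plate 182 x 66 x 5 mm with a steel nose, 120 g; its rear edge is 21 mm behind the knob's centre. It starts already in the channel, 103 to 145 mm short of home.

How it is judged:
By the outcome, as a careful person would: the job done as asked, in the order asked, and still so for the second after the job is handed in, with the robot touching nothing.
It also fails if it takes over 72 s, if anything falls off the work surface, if the arm or the gripper's body presses on something with over 40 N, if the wrist force passes 120 N, or if a joint passes its speed limit or range.

## Working session

There is one attempt and no reset: what is moved stays moved. The work goes in short steps, Python scripts to look and compute and a shell command to move; the robot and the scene stay as the last step left them, time stands still between calls to the robot, and variables do not carry over. Pictures are saved under pics/ and viewed, about 8 in all and at most 12, crops included, and the job is handed in when it is done.

```bash
ls; mkdir -p pics
cat > h.py <<'E'
import numpy as np, cv2
from workcell import env
def ray(f,uv,fish=False):
    K=np.array(f["intrinsics"]);T=np.array(f["extrinsics"])
    x=(uv[0]-K[0,2])/K[0,0];y=(uv[1]-K[1,2])/K[1,1]
    if fish:
        r=np.hypot(x,y)+1e-12; d=np.array([np.sin(r)*x/r,np.sin(r)*y/r,np.cos(r)])
    else: d=np.array([x,y,1.])
    d=T[:3,:3]@d
    return T[:3,3],d/np.linalg.norm(d)
def atz(f,uv,z,fish=False):
    o,d=ray(f,uv,fish); return o+d*(z-o[2])/d[2]
def tri(rs):
    A=sum(np.eye(3)-np.outer(d,d) for o,d in rs); b=sum((np.eye(3)-np.outer(d,d))@o for o,d in rs)
    return np.linalg.solve(A,b)
Z={"vial_0_mid":23.5,"vial_1_mid":23.5,"vial_2_mid":23.5,"case":0,"nest":4,"knob":74,"mouth":56,"lid_nose":56}
def survey(cams,things,save=None):
    out={}
    for c in cams:
        f=env.grab_frame(c)
        if save: cv2.imwrite(f"pics/{save}_{c}.png",f["frame"][:,:,::-1])
        for t in things:
            for p in env.pinpoint(c,t)[:3]:
                print(c,t,round(p["confidence"],2),np.round(p["uv"],1),atz(f,p["uv"],Z[t],c=="wrist").round(1))
E
python3 - <<'E'
from h import *
np.set_printoptions(suppress=True,precision=3)
survey(["scene","top"],list(Z),"a")
for k,v in env.state().items(): print(k,v)
a=[cv2.imread(f"pics/a_{c}.png") for c in("scene","top")]
E
```

```text
pics
scene vial_0_mid 0.6 [362.1 162.4] [ 557.3 -293.5   23.5]
scene vial_0_mid 0.54 [282.4 264.4] [509.8  72.   23.5]
scene vial_1_mid 0.69 [398.9 187.4] [ 435.  -278.6   23.5]
scene vial_1_mid 0.35 [283.7 263. ] [510.   67.5  23.5]
scene vial_2_mid 0.53 [347.9 153.4] [ 606.1 -297.7   23.5]
scene case 0.68 [283.4 264.2] [519.9  59.3   0. ]
scene nest 0.81 [282.  262.7] [523.   60.1   4. ]
scene knob 0.85 [333.8 182.2] [ 543.7 -153.9   74. ]
scene mouth 0.61 [309.3 214.6] [535.7 -52.6  56. ]
scene lid_nose 0.58 [291.2 231.5] [536.3   9.8  56. ]
scene lid_nose 0.29 [334.8 183.3] [ 549.6 -166.1   56. ]
top vial_0_mid 0.51 [408.7 197.4] [ 543.4 -285.5   23.5]
top vial_1_mid 0.52 [405.8 236.7] [ 445.3 -274.    23.5]
top vial_2_mid 0.47 [415.2 168.8] [ 616.  -305.1   23.5]
top case 0.88 [269.5 212.6] [514.4  66.4   0. ]
top case 0.6 [269.9 205. ] [533.8  65.3   0. ]
top nest 0.96 [270.8 205.5] [532.   62.6   4. ]
top knob 0.62 [353.8 201.9] [ 528.9 -143.5   74. ]
top mouth 0.94 [316.  203.3] [529.4 -52.9  56. ]
top mouth 0.72 [269.2 209.5] [516.5  60.7  56. ]
top lid_nose 0.97 [289.3 205.9] [524.3  11.9  56. ]
time_s 0.9
qpos [-73.454  18.307  89.639  -0.001  72.045  -1.146]
qvel [ 0.078 -0.035 -0.035 -0.009 -0.079  0.052]
effort [  0.002 -41.234 -23.223   0.073   0.038   0.   ]
ee_pos [ 174.732 -547.783  404.826]
ee_rot [179.991   0.001  17.692]
force [-0.302 -0.285  0.013]
torque [ 0.013 -0.005 -0.011]
gripper_width 91.21191872438665
```

Run:
```python
import cv2,numpy as np
a=cv2.imread("pics/a_scene.png")[110:330,200:500];b=cv2.imread("pics/a_top.png")[140:280,220:440]
a=cv2.resize(a,(800,587))[:300*1] if 0 else cv2.resize(a,(400,293)); b=cv2.resize(b,(800,300*1)) if 0 else cv2.resize(b,None,fx=3.6,fy=3.6)
cv2.imwrite("pics/a_c.png",b); cv2.imwrite("pics/a_s.png",cv2.resize(cv2.imread("pics/a_scene.png")[110:330,200:500],None,fx=2.6,fy=2.6))
```

```text
(no output)
```

View pics/a_c.png

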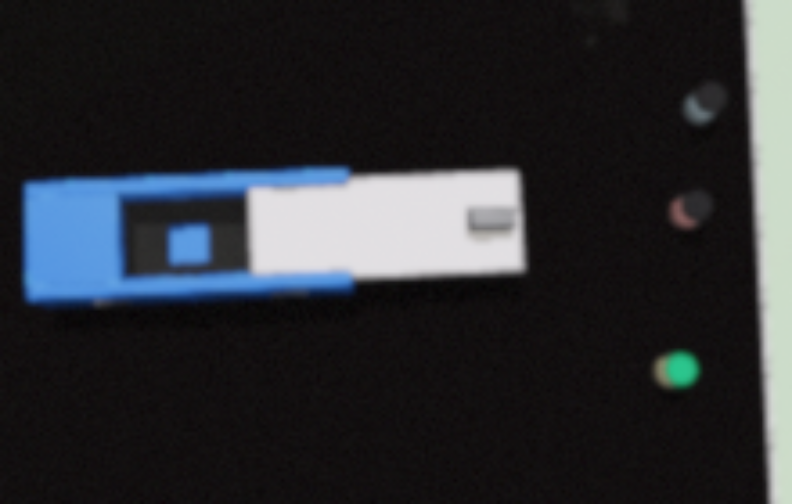

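View pics/a_s.png

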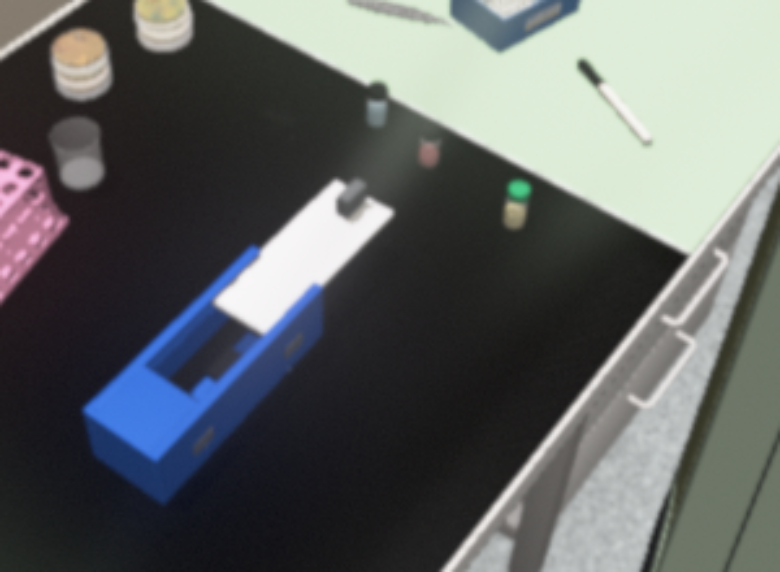

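The top view shows the case lying along world y, closing towards +y. The lid's knob is near col 357, row 201, and the free pocket near (270, 205). The pink vial is the middle of the three on the right, near (409, 198). The scene view agrees. I'll move above the pink vial.

```bash
python3 -m handwheel '[{"gripper":100,"travel":[0.0335,-0.0102,0.0081],"twist":0},{"gripper":100,"travel":[0.0335,-0.0102,0.0081],"twist":0},{"gripper":100,"travel":[0.0335,-0.0102,0.0081],"twist":0},{"gripper":100,"travel":[0.0335,-0.0102,0.0081],"twist":0},{"gripper":100,"travel":[0.0335,-0.0102,0.0081],"twist":0}]' 15
python3 -m handwheel '[{"gripper":100,"travel":[0.0335,-0.0102,0.0081],"twist":0},{"gripper":100,"travel":[0.0335,-0.0102,0.0081],"twist":0},{"gripper":100,"travel":[0.0335,-0.0102,0.0081],"twist":0},{"gripper":100,"travel":[0.0335,-0.0102,0.0081],"twist":0},{"gripper":100,"travel":[0.0335,-0.0102,0.0081],"twist":0}]'
python3 -m handwheel '[{"gripper":100,"travel":[0.0335,-0.0102,0.0081],"twist":0},{"gripper":100,"travel":[0.0335,-0.0102,0.0081],"twist":0},{"gripper":100,"travel":[0.0335,-0.0102,0.0081],"twist":0}]'
python3 -m handwheel '[{"gripper":100,"travel":[0,0,0],"twist":0.09},{"gripper":100,"travel":[0,0,0],"twist":0.09},{"gripper":100,"travel":[0,0,0],"twist":0.09},{"gripper":100,"travel":[0,0,0],"twist":0},{"gripper":100,"travel":[0,0,0],"twist":0}]'
python3 - <<'E'
from h import *
survey(["wrist"],list(Z),"b")
s=env.state();print(s["time_s"],s["ee_pos"],s["ee_rot"],env.grab_frame("wrist")["extrinsics"])
E
```

```text
time_s: 1.32
ee_pos: [319.8, -447.3, 364.1]
ee_rot: [180.0, -0.0, 17.7]
force: [0.2, -0.3, -0.7]
gripper_width: 91.4
time_s: 1.73
ee_pos: [464.2, -347.6, 323.5]
ee_rot: [180.0, -0.0, 17.7]
force: [0.2, -1.1, 0.6]
gripper_width: 90.9
time_s: 1.98
ee_pos: [550.7, -287.9, 299.1]
ee_rot: [180.0, -0.0, 17.7]
force: [0.8, -1.1, 0.7]
gripper_width: 91.4
time_s: 2.4
ee_pos: [549.4, -289.1, 299.4]
ee_rot: [180.0, 0.0, 2.4]
force: [-0.7, 0.2, 0.3]
gripper_width: 91.2
wrist vial_0_mid 0.71 [322.3 218.1] [ 540.5 -289.2   23.5]
wrist vial_1_mid 0.83 [301.6 317.5] [ 430.6 -272.6   23.5]
wrist vial_2_mid 0.81 [342.4 131.8] [ 616.  -302.5   23.5]
wrist case 0.94 [ 54. 208.] [526.8  53.7   0. ]
wrist nest 0.73 [ 48.7 211.5] [523.   62.4   4. ]
wrist knob 0.64 [148.8 240.4] [ 532.5 -148.7   74. ]
wrist lid_nose 0.81 [ 39.4 226.1] [525.4  21.4  56. ]
2.85 [ 549.28700175 -289.22120537  299.49211778] [ 1.79994858e+02 -4.30139284e-03  2.22687760e+00] [[ 3.77987550e-02 -9.54734454e-01 -2.95048092e-01  6.32365361e+02]
 [-9.99285076e-01 -3.63407141e-02 -1.04254191e-02 -2.84515535e+02]
 [-7.68751548e-04  2.95231223e-01 -9.55425525e-01  2.78716713e+02]
 [ 0.00000000e+00  0.00000000e+00  0.00000000e+00  1.00000000e+00]]
```

View pics/b_wrist.png

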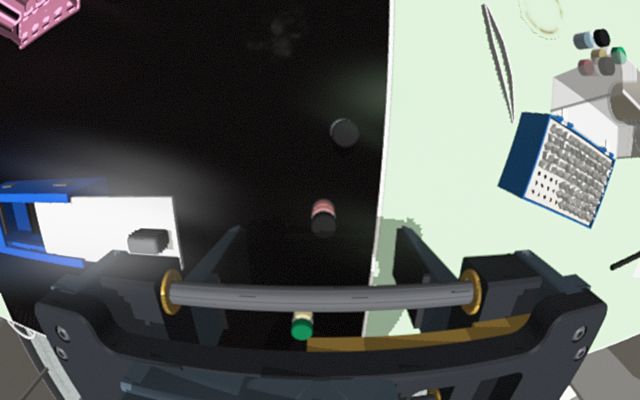

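The wrist view shows the pink vial with its black cap at (322, 218). The knob is at (149, 240), and the blue and yellow vials sit clear on either side. I'll go lower and take a second look before closing.

```bash
python3 -m handwheel '[{"gripper":100,"travel":[-0.004,-0.0005,0.025],"twist":0},{"gripper":100,"travel":[-0.004,-0.0005,0.025],"twist":0},{"gripper":100,"travel":[0,0,0],"twist":0},{"gripper":100,"travel":[0,0,0],"twist":0}]'
python3 - <<'E'
from h import *
survey(["wrist"],["vial_0_mid","vial_1_mid"],"c")
f=env.grab_frame("wrist")
for t in env.trace("wrist","vial_0_mid")[:2]:
    v,u=np.where(t["pixels"]); print(t["confidence"],u.min(),u.max(),v.min(),v.max(), u.mean())
    m=t["pixels"]
    # contour points at cap-top plane and foot
    for uv in [(u[v==v.max()].mean(),v.max()),(u[v==v.min()].mean(),v.min()),(u.min(),v[u==u.min()].mean()),(u.max(),v[u==u.max()].mean())]:
        print(np.round(uv,1),[atz(f,uv,z,True).round(1) for z in(0,23.5,47)])
cv2.imwrite("pics/c_crop.png",cv2.resize(f["frame"][150:350,220:420,::-1],None,fx=3,fy=3))
E
```

```text
time_s: 3.23
ee_pos: [541.0, -288.3, 248.6]
ee_rot: [-179.9, 0.1, 2.2]
force: [0.5, 0.4, 0.1]
gripper_width: 90.9
wrist vial_0_mid 0.58 [327.9 228.4] [ 542.3 -291.4   23.5]
wrist vial_1_mid 0.73 [298.1 347.4] [ 426.6 -270.6   23.5]
0.63 310 340 209 257 323.7246732026144
[320.5 257. ] [array([ 508.5, -288.7,    0. ]), array([ 520.4, -288.2,   23.5]), array([ 532.3, -287.8,   47. ])]
[325. 209.] [array([ 550.6, -290.6,    0. ]), array([ 558.2, -290. ,   23.5]), array([ 565.8, -289.3,   47. ])]
[310. 233.] [array([ 529.8, -279.4,    0. ]), array([ 539.5, -279.9,   23.5]), array([ 549.3, -280.4,   47. ])]
[340. 243.] [array([ 521.9, -304.1,    0. ]), array([ 532.4, -302.1,   23.5]), array([ 542.9, -300. ,   47. ])]
```

View pics/c_crop.png

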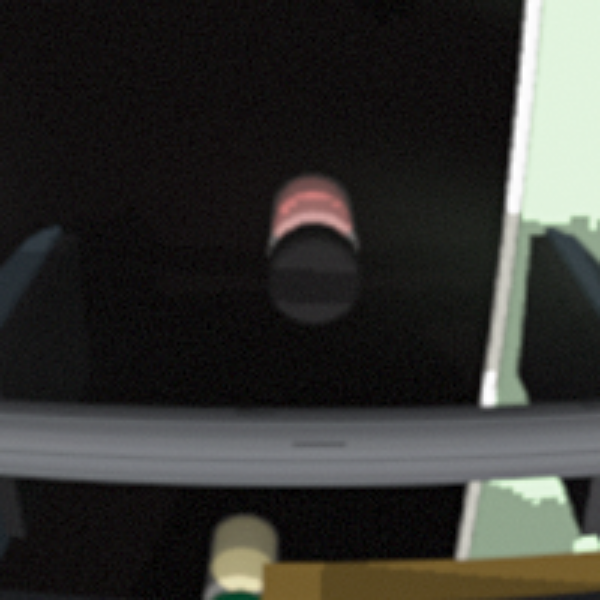

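The close crop shows the cap centred at (325, 240) and the pink foot just beyond it. That puts the vial's axis at (541.7, -290), which agrees with the network. Now down, grip and lift.

```bash
python3 -m handwheel '[{"gripper":100,"travel":[0.0006,0.0017,0.016],"twist":0},{"gripper":100,"travel":[0,0,0.016],"twist":0},{"gripper":100,"travel":[0,0,0.0155],"twist":0},{"gripper":100,"travel":[0,0,0],"twist":0}]'
python3 -m handwheel '[{"gripper":0,"travel":[0,0,0],"twist":0},{"gripper":0,"travel":[0,0,0],"twist":0},{"gripper":0,"travel":[0,0,0],"twist":0},{"gripper":0,"travel":[0,0,0],"twist":0},{"gripper":0,"travel":[0,0,0],"twist":0}]' 15
python3 -m handwheel '[{"gripper":0,"travel":[0,0,0],"twist":0},{"gripper":0,"travel":[0,0,0],"twist":0},{"gripper":0,"travel":[0,0,0],"twist":0},{"gripper":0,"travel":[0,0,0],"twist":0},{"gripper":0,"travel":[0,0,0],"twist":0}]'
```

```text
time_s: 3.82
ee_pos: [541.3, -289.7, 200.0]
ee_rot: [-179.9, 0.2, 2.2]
force: [-1.3, 0.2, -0.4]
gripper_width: 91.0
time_s: 4.23
ee_pos: [542.2, -290.2, 202.9]
ee_rot: [179.9, -0.1, 2.2]
force: [-0.2, 0.8, 0.5]
gripper_width: 61.0
time_s: 4.65
ee_pos: [542.0, -290.1, 202.0]
ee_rot: [180.0, 0.0, 2.2]
force: [-0.1, -0.2, 0.3]
gripper_width: 27.6
```

```bash
python3 -m handwheel '[{"gripper":0,"travel":[0,0,0],"twist":0},{"gripper":0,"travel":[0,0,0],"twist":0},{"gripper":0,"travel":[0,0,0],"twist":0},{"gripper":0,"travel":[0,0,-0.005],"twist":0},{"gripper":0,"travel":[0,0,-0.015],"twist":0}]'
python3 -m handwheel '[{"gripper":0,"travel":[0,0,-0.033],"twist":0},{"gripper":0,"travel":[0,0,-0.033],"twist":0},{"gripper":0,"travel":[0,0,-0.032],"twist":0},{"gripper":0,"travel":[0,0,0],"twist":0}]'
python3 - <<'E'
from h import *
survey(["wrist"],list(Z),"d")
survey(["top"],["vial_0_mid","nest","case","mouth"],"d")
E
```

```text
time_s: 5.07
ee_pos: [541.2, -289.7, 220.3]
ee_rot: [-179.9, 0.2, 2.2]
force: [-0.9, 0.1, -0.7]
gripper_width: 20.6
time_s: 5.4
ee_pos: [543.4, -290.8, 327.5]
ee_rot: [179.6, -0.7, 2.2]
force: [1.1, -0.1, 0.3]
gripper_width: 20.6
wrist vial_0_mid 0.84 [319.4 259.6] [ 483.  -292.3   23.5]
wrist vial_1_mid 0.45 [300.3 301.1] [ 430.5 -273.2   23.5]
wrist vial_2_mid 0.81 [339.1 126.8] [ 616.2 -305.3   23.5]
wrist vial_2_mid 0.55 [ 61.1 204.9] [529.4  35.9  23.5]
wrist case 0.72 [300.6 301. ] [ 414.5 -272.5    0. ]
wrist nest 0.84 [ 60.1 204.7] [522.9  60.2   4. ]
wrist nest 0.51 [159.2 219.7] [ 511.2 -108.     4. ]
wrist knob 0.56 [156.5 221.5] [ 536. -146.   74.]
wrist knob 0.45 [ 61.3 203.8] [547.9 -22.1  74. ]
wrist mouth 0.59 [ 61.  204.3] [541.2  -1.   56. ]
wrist lid_nose 0.79 [ 58.4 218.1] [524.3   8.9  56. ]
top nest 0.79 [273.8 205.4] [532.1  55.    4. ]
top case 0.85 [271.7 208.9] [523.7  60.8   0. ]
top mouth 0.82 [317.1 205. ] [525.2 -55.5  56. ]
```

```bash
python3 -m handwheel '[{"gripper":0,"travel":[-0.001,-0.018,0],"twist":0},{"gripper":0,"travel":[-0.001,-0.032,0],"twist":0},{"gripper":0,"travel":[-0.001,-0.032,0],"twist":0},{"gripper":0,"travel":[-0.001,-0.032,0],"twist":0},{"gripper":0,"travel":[-0.001,-0.032,0],"twist":0}]'
python3 -m handwheel '[{"gripper":0,"travel":[-0.001,-0.032,0],"twist":0},{"gripper":0,"travel":[-0.001,-0.032,0],"twist":0},{"gripper":0,"travel":[0,-0.032,0],"twist":0},{"gripper":0,"travel":[0,-0.032,0],"twist":0},{"gripper":0,"travel":[0,-0.018,0],"twist":0}]'
python3 -m handwheel '[{"gripper":0,"travel":[0,0,0],"twist":0},{"gripper":0,"travel":[0,0,0],"twist":0},{"gripper":0,"travel":[0,0,0],"twist":0}]'
python3 - <<'E'
from h import *
survey(["wrist"],list(Z),"e")
f=env.grab_frame("wrist")
print(env.state()["ee_pos"])
cv2.imwrite("pics/e_crop.png",cv2.resize(f["frame"][100:350,140:440,::-1],None,fx=2.4,fy=2.4))
E
```

```text
time_s: 6.52
ee_pos: [530.7, -142.4, 320.0]
ee_rot: [-180.0, 0.0, 2.2]
force: [0.4, 1.0, -0.9]
gripper_width: 20.4
time_s: 6.93
ee_pos: [522.7, 4.7, 320.1]
ee_rot: [-179.9, 0.0, 2.3]
force: [-0.0, -1.0, -0.1]
gripper_width: 20.5
time_s: 7.18
ee_pos: [523.5, 1.3, 320.0]
ee_rot: [180.0, -0.0, 2.2]
force: [-0.8, 0.6, -0.1]
gripper_width: 20.2
wrist vial_0_mid 0.7 [320.4 261.1] [461.3   0.8  23.5]
wrist vial_0_mid 0.33 [263.9 193. ] [529.8  56.1  23.5]
wrist vial_2_mid 0.78 [585.7 136.1] [ 616.3 -305.2   23.5]
wrist case 0.78 [262.8 190.1] [526.3  61.5   0. ]
wrist nest 0.82 [261.6 191.6] [525.8  62.    4. ]
wrist knob 0.88 [493.7 210.3] [ 536.7 -145.2   74. ]
wrist lid_nose 0.81 [307.9 210.9] [524.8  13.5  56. ]
[523.68152472   1.10538274 319.87453552]
```

View pics/e_crop.png

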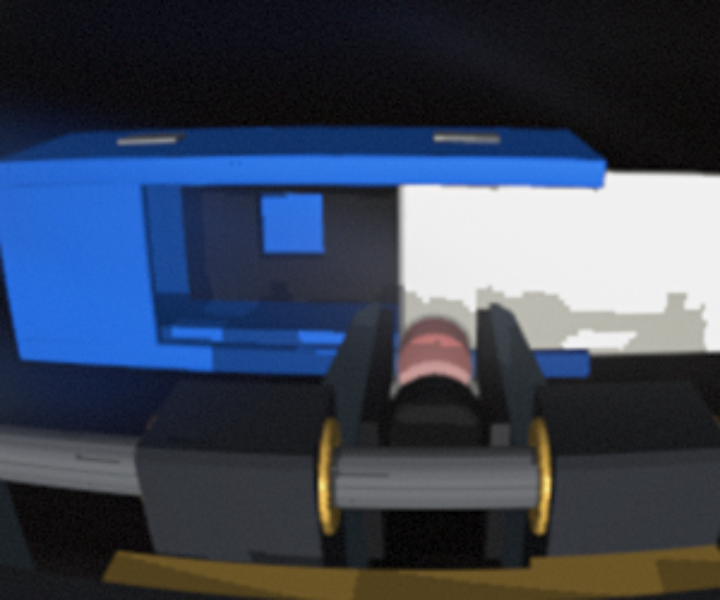

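The crop shows the pocket as a blue square centred at (262, 193) in the full picture. The lid's edge is just to its right and the hood edge to its left. The vial hangs upright in the fingers.

Run:
```python
from h import *
f=env.grab_frame("wrist")
P=lambda a,b:(140+a/2.4,100+b/2.4)
for n,uv,z in [("sqTL",P(262,195),4),("sqTR",P(324,194),4),("sqBR",P(325,253),4),("sqBL",P(263,254),4),("nest",(261.8,192.3),4),
 ("lipfarL in",P(145,185),68),("lipfarR in",P(400,187),68),("lipfarR out",P(605,187),68),("hoodBL",P(20,358),68),("hoodTL",P(0,185),68),("hoodedge T",P(143,185),68),("hoodedge B",P(157,343),68),("lidedgeT",P(399,187),61),("lidedgeB",P(400,300),61),("mouth lower R",P(590,350),68),("vialmid",(320.4,261.1),141.5),("foot far",P(433,318),118)]:
    print(n,np.round(uv,1),atz(f,uv,z,True).round(1))
print(env.state()["ee_pos"])
```

```text
sqTL [249.2 181.2] [536.3  74.5   4. ]
sqTR [275.  180.8] [537.4  48.3   4. ]
sqBR [275.4 205.4] [512.1  48.    4. ]
sqBL [249.6 205.8] [510.6  74.7   4. ]
nest [261.8 192.3] [525.3  61.7   4. ]
lipfarL in [200.4 177.1] [554.1 100.5  68. ]
lipfarR in [306.7 177.9] [555.6  14.7  68. ]
lipfarR out [392.1 177.9] [558.4 -51.4  68. ]
hoodBL [148.3 249.2] [485.2 161.5  68. ]
hoodTL [140.  177.1] [553.5 159.5  68. ]
hoodedge T [199.6 177.1] [554.1 101.3  68. ]
hoodedge B [205.4 242.9] [496.4 100.9  68. ]
lidedgeT [306.2 177.9] [554.   15.3  61. ]
lidedgeB [306.7 225. ] [514.4  14.   61. ]
mouth lower R [385.8 245.8] [500.7 -52.4  68. ]
vialmid [320.4 261.1] [523.7   2.9 141.5]
foot far [320.4 232.5] [531.8   3.2 118. ]
[523.68981833   1.17891604 319.90058373]
```

```bash
python3 -m handwheel '[{"gripper":0,"travel":[0.0013,-0.0194,0],"twist":0},{"gripper":0,"travel":[0.001,-0.02,0],"twist":0},{"gripper":0,"travel":[0.001,-0.02,0],"twist":0},{"gripper":0,"travel":[0,0,0.02],"twist":0},{"gripper":0,"travel":[0,0,0.03],"twist":0}]'
python3 -m handwheel '[{"gripper":0,"travel":[0,0,0.025],"twist":0.01},{"gripper":0,"travel":[0,0,0.01],"twist":0},{"gripper":0,"travel":[0,0,0],"twist":0},{"gripper":0,"travel":[0,0,0],"twist":0},{"gripper":0,"travel":[0,0,0],"twist":0}]'
python3 - <<'E'
from h import *
survey(["wrist","top","scene"],["nest","vial_0_mid"],"f")
f=env.grab_frame("wrist")
print(env.state()["ee_pos"])
cv2.imwrite("pics/f_crop.png",cv2.resize(f["frame"][130:330,200:440,::-1],None,fx=3,fy=3))
E
```

```text
time_s: 8.15
ee_pos: [525.9, 62.0, 272.1]
ee_rot: [-180.0, -0.5, 2.3]
force: [0.1, -0.9, -0.2]
gripper_width: 19.9
time_s: 8.57
ee_pos: [525.5, 60.8, 236.3]
ee_rot: [-180.0, -0.2, 1.6]
force: [0.7, -0.4, -0.5]
gripper_width: 20.6
wrist nest 0.66 [322.6 226. ] [526.8  61.2   4. ]
wrist vial_0_mid 0.62 [321.1 261.3] [507.9  61.8  23.5]
wrist vial_0_mid 0.32 [603.3 307.3] [ 433.8 -266.7   23.5]
top nest 0.64 [271.6 206.1] [530.5  60.6   4. ]
scene vial_0_mid 0.58 [278.7 247.9] [545.4  44.2  23.5]
[524.64231957  60.83673249 235.0980211 ]
```

View pics/f_crop.png

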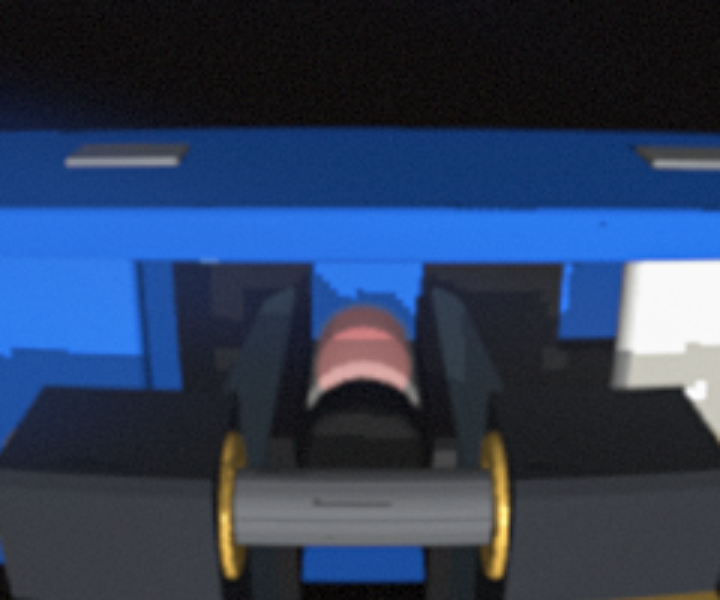

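The wrist crop shows the vial's foot centred over the blue pocket: pocket columns 313–422, vial centre 362 in crop pixels. The lid edge and hood are both clear of the fingers. I'll check x numerically.

Run:
```python
from h import *
f=env.grab_frame("wrist"); zt=env.state()["ee_pos"][2]; foot=zt-202
P=lambda a,b:(200+a/3,130+b/3)
print(foot)
for n,uv,z in [("mid",(321.1,261.3),foot+23.5),("footfar",P(363,305),foot),("pocketL",P(311,290),4),("pocketR",P(423,290),4),("lip in",P(370,262),68),("lip out top",P(370,208),68)]:
    print(n,atz(f,uv,z,True).round(1))
t=env.trace("wrist","vial_0_mid")[0]; v,u=np.where(t["pixels"]); print(t["confidence"],v.min(),v.max(),u.min(),u.max(),atz(f,(u[v==v.min()].mean(),v.min()),foot,True).round(1))
```

```text
33.00733345263913
mid [524.5  62.3  56.5]
footfar [533.3  62.6  33. ]
pocketL [525.  75.   4.]
pocketR [525.7  47.7   4. ]
lip in [555.5  62.   68. ]
lip out top [564.9  62.3  68. ]
0.92 231 286 300 340 [533.8  61.9  33. ]
```

```bash
python3 -m handwheel '[{"gripper":0,"travel":[0.0008,0.0007,0.006],"twist":0},{"gripper":0,"travel":[0,0,0.01],"twist":0},{"gripper":0,"travel":[0,0,0.008],"twist":0},{"gripper":0,"travel":[0,0,0.002],"twist":0},{"gripper":0,"travel":[0,0,0],"twist":0}]'
python3 -m handwheel '[{"gripper":0,"travel":[0,0,0],"twist":0},{"gripper":0,"travel":[0,0,0.001],"twist":0},{"gripper":0,"travel":[0,0,0],"twist":0}]'
python3 -m handwheel '[{"gripper":0,"travel":[0,0,0.001],"twist":0},{"gripper":0,"travel":[0,0,0],"twist":0}]'
python3 -m handwheel '[{"gripper":0,"travel":[0,0,0.0007],"twist":0},{"gripper":0,"travel":[0,0,0],"twist":0},{"gripper":0,"travel":[0,0,0],"twist":0}]'
```

```text
time_s: 9.58
ee_pos: [525.0, 60.2, 207.5]
ee_rot: [180.0, 0.2, 1.6]
force: [0.1, 0.2, 0.1]
gripper_width: 20.4
time_s: 9.83
ee_pos: [525.6, 60.2, 208.0]
ee_rot: [180.0, -0.0, 1.6]
force: [-0.5, -0.5, -0.8]
gripper_width: 20.3
time_s: 10.0
ee_pos: [525.5, 60.2, 207.0]
ee_rot: [180.0, -0.0, 1.6]
force: [0.7, -0.1, -0.3]
gripper_width: 20.3
time_s: 10.25
ee_pos: [525.5, 60.2, 206.3]
ee_rot: [180.0, -0.0, 1.7]
force: [-0.5, 0.1, -0.0]
gripper_width: 20.5
```

```bash
python3 -m handwheel '[{"gripper":0,"travel":[0,0,0.0006],"twist":0},{"gripper":0,"travel":[0,0,0],"twist":0},{"gripper":0,"travel":[0,0,0],"twist":0}]'
python3 -m handwheel '[{"gripper":36,"travel":[0,0,0],"twist":0},{"gripper":36,"travel":[0,0,0],"twist":0},{"gripper":36,"travel":[0,0,0],"twist":0},{"gripper":36,"travel":[0,0,0],"twist":0},{"gripper":36,"travel":[0,0,0],"twist":0}]'
python3 -m handwheel '[{"gripper":36,"travel":[0,0,-0.008],"twist":0},{"gripper":36,"travel":[0,0,-0.02],"twist":0},{"gripper":36,"travel":[0,0,-0.03],"twist":0},{"gripper":36,"travel":[0,0,-0.03],"twist":0},{"gripper":36,"travel":[0,0,-0.02],"twist":0}]'
python3 - <<'E'
from h import *
survey(["wrist","top"],["nest","vial_0_mid","vial_1_mid","knob"],"g")
f=env.grab_frame("wrist")
print(env.state()["ee_pos"])
cv2.imwrite("pics/g_crop.png",cv2.resize(f["frame"][100:350,140:540,::-1],None,fx=2,fy=2))
E
```

```text
time_s: 10.5
ee_pos: [525.5, 60.2, 205.9]
ee_rot: [180.0, -0.0, 1.7]
force: [-0.7, -0.9, 1.8]
gripper_width: 20.1
time_s: 10.92
ee_pos: [525.5, 60.2, 205.5]
ee_rot: [180.0, 0.0, 1.7]
force: [0.4, 0.1, 0.5]
gripper_width: 32.6
time_s: 11.33
ee_pos: [525.8, 60.3, 316.9]
ee_rot: [-180.0, -0.2, 1.7]
force: [0.1, -0.9, -0.1]
gripper_width: 33.0
wrist nest 0.92 [319.9 199.2] [524.4  62.8   4. ]
wrist vial_0_mid 0.96 [321.1 204.9] [524.6  61.6  23.5]
wrist vial_1_mid 0.5 [563.5 278.1] [ 431.4 -263.7   23.5]
wrist knob 0.59 [543.3 216.2] [ 534.8 -144.4   74. ]
top nest 0.89 [272.8 206.6] [529.1  57.5   4. ]
top vial_0_mid 0.69 [286.5 204.7] [531.1  21.2  23.5]
top vial_1_mid 0.54 [407.5 237.4] [ 443.5 -278.1   23.5]
top knob 0.82 [356.9 202.2] [ 528.  -150.9   74. ]
[525.37759802  60.18314721 312.75148262]
```

View pics/g_crop.png

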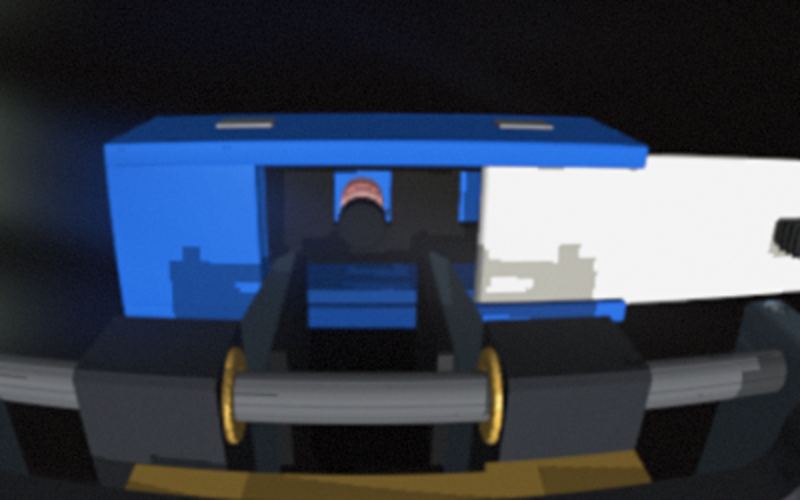

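The crop shows the vial upright in the pocket, with its cap at (321, 210) in the full picture and all sides clear. Next I'll go to the knob and turn the jaws across the case.

```bash
python3 -m handwheel '[{"gripper":60,"travel":[0,0.027,0],"twist":0},{"gripper":60,"travel":[0.0004,0.038,0],"twist":0},{"gripper":60,"travel":[0,0.038,0],"twist":0},{"gripper":60,"travel":[0,0.038,0],"twist":0},{"gripper":60,"travel":[0,0.038,0],"twist":0}]'
python3 -m handwheel '[{"gripper":60,"travel":[0,0.028,0],"twist":0},{"gripper":60,"travel":[0,0,0],"twist":-0.12},{"gripper":60,"travel":[0,0,0],"twist":-0.12},{"gripper":60,"travel":[0,0,0],"twist":-0.12},{"gripper":60,"travel":[0,0,0],"twist":-0.12}]'
python3 -m handwheel '[{"gripper":60,"travel":[0,0,0],"twist":-0.12},{"gripper":60,"travel":[0,0,0],"twist":-0.12},{"gripper":60,"travel":[0,0,0],"twist":-0.12},{"gripper":60,"travel":[0,0,0],"twist":-0.12},{"gripper":60,"travel":[0,0,0],"twist":-0.12}]'
python3 -m handwheel '[{"gripper":60,"travel":[0,0,0],"twist":-0.12},{"gripper":60,"travel":[0,0,0],"twist":-0.12},{"gripper":60,"travel":[0,0,0],"twist":-0.12},{"gripper":60,"travel":[0,0,0],"twist":-0.12},{"gripper":60,"travel":[0,0,0],"twist":0}]'
python3 -m handwheel '[{"gripper":60,"travel":[0,0,0],"twist":0},{"gripper":60,"travel":[0,0,0],"twist":0}]'
python3 - <<'E'
from h import *
survey(["wrist"],["nest","vial_0_mid","knob","mouth","lid_nose"],"k")
f=env.grab_frame("wrist")
print(env.state()["ee_pos"],env.state()["ee_rot"])
for t in env.trace("wrist","knob")[:1]:
    cs=cv2.findContours(t["pixels"].astype(np.uint8),0,2)[0]; c=max(cs,key=cv2.contourArea); print(t["confidence"],t["uv"],cv2.boundingRect(c))
cv2.imwrite("pics/k_crop.png",cv2.resize(f["frame"][80:340,180:460,::-1],None,fx=2.3,fy=2.3))
E
```

```text
time_s: 12.3
ee_pos: [530.9, -120.3, 313.3]
ee_rot: [-180.0, 0.0, 1.7]
force: [0.8, 0.7, 0.9]
gripper_width: 54.6
time_s: 12.72
ee_pos: [531.8, -147.1, 313.1]
ee_rot: [-180.0, 0.0, 29.4]
force: [-0.2, -0.6, 0.0]
gripper_width: 54.5
time_s: 13.13
ee_pos: [531.9, -146.7, 313.2]
ee_rot: [-180.0, 0.0, 63.9]
force: [-0.3, 0.1, -0.7]
gripper_width: 55.1
time_s: 13.55
ee_pos: [531.8, -146.7, 313.1]
ee_rot: [-179.9, -0.0, 91.1]
force: [0.3, -0.1, 0.5]
gripper_width: 54.8
time_s: 13.72
ee_pos: [531.8, -146.7, 313.4]
ee_rot: [-180.0, -0.0, 90.9]
force: [-0.0, 0.4, 0.5]
gripper_width: 54.6
wrist knob 0.79 [321.3 222.6] [ 531.3 -143.5   74. ]
wrist lid_nose 0.83 [322.6  14.8] [530.   14.8  56. ]
[ 531.84760223 -146.68988562  313.66048956] [1.79996536e+02 4.45919791e-03 9.10064166e+01]
0.61 [317.6, 127.7] (275, 12, 90, 237)
```

View pics/k_crop.png

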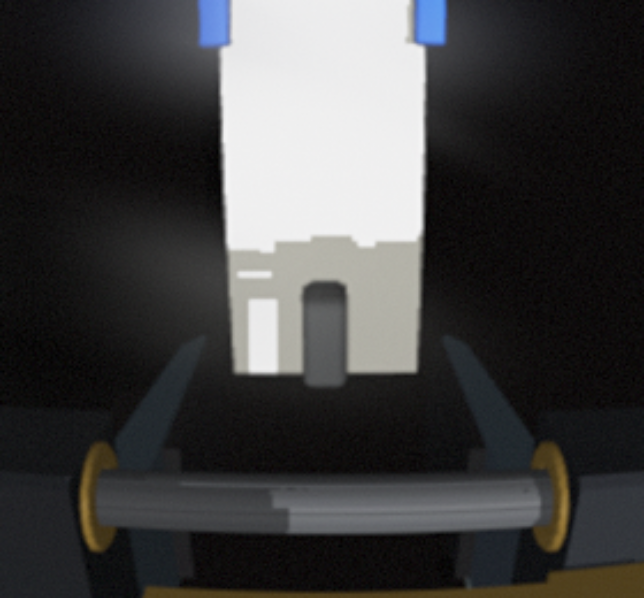

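The crop shows the knob centred between the open fingers at (321, 223) in the full picture, with the lid straight in the channel. Now down and grip it.

```bash
python3 -m handwheel '[{"gripper":60,"travel":[0.0005,-0.0005,0.02],"twist":-0.01},{"gripper":60,"travel":[0,0,0.02],"twist":0},{"gripper":60,"travel":[0,0,0.014],"twist":0},{"gripper":60,"travel":[0,0,0.005],"twist":0},{"gripper":60,"travel":[0,0,0],"twist":0}]'
python3 -m handwheel '[{"gripper":0,"travel":[0,0,0],"twist":0},{"gripper":0,"travel":[0,0,0],"twist":0},{"gripper":0,"travel":[0,0,0],"twist":0},{"gripper":0,"travel":[0,0,0],"twist":0},{"gripper":0,"travel":[0,0,0],"twist":0}]' 30
python3 -m handwheel '[{"gripper":0,"travel":[0,0,0],"twist":0},{"gripper":0,"travel":[0,0,0],"twist":0},{"gripper":0,"travel":[0,0,0],"twist":0},{"gripper":0,"travel":[0,0,0],"twist":0},{"gripper":0,"travel":[0,0,0],"twist":0}]'
```

```text
time_s: 14.53
ee_pos: [531.0, -146.1, 253.5]
ee_rot: [-179.8, -0.0, 91.6]
force: [-0.2, -0.6, 0.2]
gripper_width: 54.8
time_s: 14.95
ee_pos: [531.4, -146.3, 255.3]
ee_rot: [179.9, 0.0, 91.6]
force: [0.5, -1.0, 0.4]
gripper_width: 24.2
time_s: 15.37
ee_pos: [531.7, -146.3, 254.9]
ee_rot: [179.9, 0.0, 91.6]
force: [1.8, -0.6, 1.4]
gripper_width: 13.3
```

```bash
python3 -m handwheel '[{"gripper":0,"travel":[0.005,0,0],"twist":0},{"gripper":0,"travel":[0.008,0,0],"twist":0},{"gripper":0,"travel":[0.008,0,0],"twist":0},{"gripper":0,"travel":[0.006,0,0],"twist":0},{"gripper":0,"travel":[0.003,0,0],"twist":0}]'
python3 -m handwheel '[{"gripper":0,"travel":[0.006,0,0],"twist":0},{"gripper":0,"travel":[0.009,0,0],"twist":0},{"gripper":0,"travel":[0.009,0,0],"twist":0},{"gripper":0,"travel":[0.006,0,0],"twist":0},{"gripper":0,"travel":[0.003,0,0],"twist":0}]'
python3 -m handwheel '[{"gripper":0,"travel":[0,0,0],"twist":0},{"gripper":0,"travel":[0,0,0],"twist":0}]'
```

```text
time_s: 15.78
ee_pos: [530.9, -116.8, 256.0]
ee_rot: [179.9, 0.3, 91.7]
force: [-0.4, -9.7, 7.0]
gripper_width: 13.6
time_s: 16.2
ee_pos: [529.9, -84.4, 256.7]
ee_rot: [179.8, 0.4, 91.8]
force: [-1.1, -11.5, 11.8]
gripper_width: 13.8
time_s: 16.37
ee_pos: [529.9, -84.2, 256.7]
ee_rot: [179.8, 0.3, 91.7]
force: [-0.9, -7.6, 11.7]
gripper_width: 13.8
```

```bash
python3 -m handwheel '[{"gripper":0,"travel":[0,0,-0.0015],"twist":0},{"gripper":0,"travel":[0,0,0],"twist":0},{"gripper":0,"travel":[0,0,0],"twist":0}]'
python3 -m handwheel '[{"gripper":0,"travel":[0,0,-0.001],"twist":0},{"gripper":0,"travel":[0,0,0],"twist":0},{"gripper":0,"travel":[0,0,0],"twist":0}]'
python3 - <<'E'
from h import *
s=env.state();print(s["ee_pos"],s["force"],s["torque"])
E
```

```text
time_s: 16.62
ee_pos: [530.0, -83.3, 256.7]
ee_rot: [179.9, 0.1, 91.6]
force: [1.8, -4.3, 5.0]
gripper_width: 13.8
time_s: 16.87
ee_pos: [530.0, -83.0, 256.9]
ee_rot: [179.9, -0.0, 91.6]
force: [5.3, -2.4, -0.8]
gripper_width: 13.6
[530.04956387 -83.02528514 256.88063466] [ 5.30422848 -2.37554389 -0.82124172] [-0.70577655 -0.92676385 -0.15236964]
```

```bash
python3 -m handwheel '[{"gripper":0,"travel":[0.004,0.0008,0],"twist":0},{"gripper":0,"travel":[0.004,0,0],"twist":0},{"gripper":0,"travel":[0.003,0,0],"twist":0},{"gripper":0,"travel":[0,0,0],"twist":0}]'
python3 -m handwheel '[{"gripper":0,"travel":[0.003,0,0],"twist":0},{"gripper":0,"travel":[0.002,0,0],"twist":0},{"gripper":0,"travel":[0,0,0],"twist":0}]'
python3 -m handwheel '[{"gripper":0,"travel":[0.002,0,0],"twist":0},{"gripper":0,"travel":[0.002,0,0],"twist":0},{"gripper":0,"travel":[0,0,0],"twist":0}]'
```

```text
time_s: 17.2
ee_pos: [530.0, -71.4, 257.0]
ee_rot: [-180.0, -0.0, 91.6]
force: [4.1, -0.5, -0.4]
gripper_width: 13.8
time_s: 17.45
ee_pos: [529.9, -66.7, 257.0]
ee_rot: [-180.0, -0.0, 91.6]
force: [3.0, -0.2, -0.4]
gripper_width: 14.2
time_s: 17.7
ee_pos: [529.8, -62.9, 257.1]
ee_rot: [180.0, -0.0, 91.6]
force: [3.3, -1.8, -1.0]
gripper_width: 13.9
```

```bash
python3 -m handwheel '[{"gripper":0,"travel":[0.001,0.0005,0],"twist":0},{"gripper":0,"travel":[0.001,0,0],"twist":0},{"gripper":0,"travel":[0,0,0],"twist":0}]' | egrep 'pos|force'
python3 -m handwheel '[{"gripper":0,"travel":[0.001,0,0],"twist":0},{"gripper":0,"travel":[0.001,0,0],"twist":0},{"gripper":0,"travel":[0,0,0],"twist":0}]'| egrep 'pos|force'
python3 -m handwheel '[{"gripper":0,"travel":[0.001,0,0],"twist":0},{"gripper":0,"travel":[0.001,0,0],"twist":0},{"gripper":0,"travel":[0,0,0],"twist":0}]'| egrep 'pos|force'
python3 -m handwheel '[{"gripper":0,"travel":[0.001,0,0],"twist":0},{"gripper":0,"travel":[0.001,0,0],"twist":0},{"gripper":0,"travel":[0,0,0],"twist":0}]'| egrep 'pos|force'
```

```text
ee_pos: [530.0, -61.1, 257.1]
force: [1.7, -3.0, -0.4]
ee_pos: [529.9, -59.1, 257.1]
force: [0.7, -2.5, 1.3]
ee_pos: [529.9, -57.2, 257.1]
force: [0.1, -2.5, 2.7]
ee_pos: [529.8, -55.2, 257.2]
force: [-1.1, -3.0, 3.1]
```

```bash
python3 -m handwheel '[{"gripper":0,"travel":[0.001,0,-0.0005],"twist":0},{"gripper":0,"travel":[0.001,0,0],"twist":0},{"gripper":0,"travel":[0,0,0],"twist":0}]' | egrep 'pos|force'
python3 -m handwheel '[{"gripper":0,"travel":[0.001,0,0],"twist":0},{"gripper":0,"travel":[0.001,0,0],"twist":0},{"gripper":0,"travel":[0,0,0],"twist":0}]'| egrep 'pos|force'
python3 -m handwheel '[{"gripper":0,"travel":[0.001,0,0],"twist":0},{"gripper":0,"travel":[0.001,0,0],"twist":0},{"gripper":0,"travel":[0,0,0],"twist":0}]'| egrep 'pos|force'
python3 -m handwheel '[{"gripper":0,"travel":[0.001,0,0],"twist":0},{"gripper":0,"travel":[0.001,0,0],"twist":0},{"gripper":0,"travel":[0,0,0],"twist":0}]'| egrep 'pos|force'
```

```text
ee_pos: [529.8, -52.8, 257.2]
force: [-0.7, -0.7, -1.4]
ee_pos: [529.7, -50.9, 257.2]
force: [-0.0, -1.2, -2.9]
ee_pos: [529.7, -49.0, 257.4]
force: [-0.9, -2.4, -3.7]
ee_pos: [529.6, -47.1, 257.5]
force: [-2.3, -1.8, -3.5]
```

```bash
python3 -m handwheel '[{"gripper":0,"travel":[0.001,-0.0003,0.0005],"twist":0},{"gripper":0,"travel":[0.001,0,0],"twist":0},{"gripper":0,"travel":[0,0,0],"twist":0}]' | egrep 'pos|force'
python3 -m handwheel '[{"gripper":0,"travel":[0.001,0,0],"twist":0},{"gripper":0,"travel":[0.001,0,0],"twist":0},{"gripper":0,"travel":[0,0,0],"twist":0}]'| egrep 'pos|force'
python3 -m handwheel '[{"gripper":0,"travel":[0.001,0,0],"twist":0},{"gripper":0,"travel":[0.001,0,0],"twist":0},{"gripper":0,"travel":[0,0,0],"twist":0}]'| egrep 'pos|force'
python3 -m handwheel '[{"gripper":0,"travel":[0.001,0,0],"twist":0},{"gripper":0,"travel":[0.001,0,0],"twist":0},{"gripper":0,"travel":[0,0,0],"twist":0}]'| egrep 'pos|force'
```

```text
ee_pos: [529.4, -45.0, 257.3]
force: [-1.5, -2.0, -0.7]
ee_pos: [529.4, -43.1, 257.3]
force: [-1.9, -2.2, -0.2]
ee_pos: [529.3, -41.2, 257.3]
force: [-2.8, -2.3, 1.7]
ee_pos: [529.2, -39.2, 257.3]
force: [-3.1, -3.5, 3.0]
```

```bash
python3 -m handwheel '[{"gripper":0,"travel":[0.001,-0.0005,-0.0003],"twist":0},{"gripper":0,"travel":[0.001,0,0],"twist":0},{"gripper":0,"travel":[0,0,0],"twist":0}]' | egrep 'pos|force'
python3 -m handwheel '[{"gripper":0,"travel":[0.001,0,0],"twist":0},{"gripper":0,"travel":[0.001,0,0],"twist":0},{"gripper":0,"travel":[0,0,0],"twist":0}]'| egrep 'pos|force'
python3 -m handwheel '[{"gripper":0,"travel":[0.001,0,0],"twist":0},{"gripper":0,"travel":[0.001,0,0],"twist":0},{"gripper":0,"travel":[0,0,0],"twist":0}]'| egrep 'pos|force'
python3 -m handwheel '[{"gripper":0,"travel":[0.001,0,0],"twist":0},{"gripper":0,"travel":[0.001,0,0],"twist":0},{"gripper":0,"travel":[0,0,0],"twist":0}]'| egrep 'pos|force'
```

```text
ee_pos: [529.0, -37.0, 257.3]
force: [-0.1, -1.9, -1.5]
ee_pos: [529.0, -36.0, 257.5]
force: [-0.8, -7.5, -0.7]
ee_pos: [528.9, -34.5, 257.6]
force: [-2.4, -10.4, 0.1]
ee_pos: [528.9, -32.4, 257.7]
force: [-1.2, -8.9, 0.2]
```

The force rose from y = -36.5 on: that is the ridge. I'll carry on gently.

```bash
python3 -m handwheel '[{"gripper":0,"travel":[0.001,0,0],"twist":0},{"gripper":0,"travel":[0,0,0],"twist":0}]' | egrep 'pos|force'
python3 -m handwheel '[{"gripper":0,"travel":[0.001,0,0],"twist":0},{"gripper":0,"travel":[0,0,0],"twist":0}]' | egrep 'pos|force'
python3 -m handwheel '[{"gripper":0,"travel":[0.001,0,0],"twist":0},{"gripper":0,"travel":[0,0,0],"twist":0}]' | egrep 'pos|force'
python3 -m handwheel '[{"gripper":0,"travel":[0.001,0,0],"twist":0},{"gripper":0,"travel":[0,0,0],"twist":0}]' | egrep 'pos|force'
python3 -m handwheel '[{"gripper":0,"travel":[0.001,0,0],"twist":0},{"gripper":0,"travel":[0,0,0],"twist":0}]' | egrep 'pos|force'
```

```text
ee_pos: [528.8, -31.3, 257.6]
force: [-1.4, -8.8, -0.6]
ee_pos: [528.8, -30.1, 257.6]
force: [-1.5, -7.9, -1.2]
ee_pos: [528.8, -29.0, 257.6]
force: [-0.7, -8.1, -1.3]
ee_pos: [528.8, -28.0, 257.5]
force: [-1.2, -7.1, -1.9]
ee_pos: [528.7, -27.0, 257.6]
force: [-1.4, -6.0, -0.6]
```

```bash
python3 -m handwheel '[{"gripper":0,"travel":[0.001,0,0],"twist":0},{"gripper":0,"travel":[0,0,0],"twist":0}]' | egrep 'pos|force'
python3 -m handwheel '[{"gripper":0,"travel":[0.001,0,0],"twist":0},{"gripper":0,"travel":[0,0,0],"twist":0}]' | egrep 'pos|force'
python3 -m handwheel '[{"gripper":0,"travel":[0.001,0,0],"twist":0},{"gripper":0,"travel":[0,0,0],"twist":0}]' | egrep 'pos|force'
python3 -m handwheel '[{"gripper":0,"travel":[0.001,0,0],"twist":0},{"gripper":0,"travel":[0,0,0],"twist":0}]' | egrep 'pos|force'
python3 -m handwheel '[{"gripper":0,"travel":[0.001,0,0],"twist":0},{"gripper":0,"travel":[0,0,0],"twist":0}]' | egrep 'pos|force'
```

```text
ee_pos: [528.7, -25.9, 257.5]
force: [-1.3, -7.7, -1.2]
ee_pos: [528.7, -24.8, 257.5]
force: [-0.7, -6.7, -0.9]
ee_pos: [528.7, -23.4, 257.4]
force: [-1.1, -2.0, -2.4]
ee_pos: [528.6, -21.8, 257.4]
force: [0.2, -0.2, -2.6]
ee_pos: [528.6, -21.1, 257.4]
force: [1.5, -2.5, -3.2]
```

```bash
python3 -m handwheel '[{"gripper":0,"travel":[0.0005,0,0.0003],"twist":0},{"gripper":0,"travel":[0,0,0],"twist":0},{"gripper":0,"travel":[0,0,0],"twist":0}]' | egrep 'pos|force'
python3 -m handwheel '[{"gripper":0,"travel":[0.0005,0,0],"twist":0},{"gripper":0,"travel":[0,0,0],"twist":0}]' | egrep 'pos|force'
python3 -m handwheel '[{"gripper":0,"travel":[0.0005,0,0],"twist":0},{"gripper":0,"travel":[0,0,0],"twist":0},{"gripper":0,"travel":[0,0,0],"twist":0}]'
```

```text
ee_pos: [528.5, -20.9, 257.4]
force: [0.1, -5.0, -1.8]
ee_pos: [528.5, -20.3, 257.4]
force: [0.7, -4.3, -1.3]
time_s: 24.03
ee_pos: [528.5, -20.0, 257.4]
ee_rot: [179.9, 0.0, 91.6]
force: [1.2, -4.8, -1.4]
gripper_width: 13.9
```

```bash
python3 -m handwheel '[{"gripper":0,"travel":[0.0005,0,0],"twist":0},{"gripper":0,"travel":[0,0,0],"twist":0},{"gripper":0,"travel":[0,0,0],"twist":0}]' | egrep 'pos|force'
python3 -m handwheel '[{"gripper":0,"travel":[0.0005,0,0],"twist":0},{"gripper":0,"travel":[0,0,0],"twist":0},{"gripper":0,"travel":[0,0,0],"twist":0}]' | egrep 'pos|force'
python3 -m handwheel '[{"gripper":0,"travel":[0.0005,0,0],"twist":0},{"gripper":0,"travel":[0,0,0],"twist":0},{"gripper":0,"travel":[0,0,0],"twist":0}]' | egrep 'pos|force'
```

```text
ee_pos: [528.5, -19.7, 257.4]
force: [-0.6, -6.9, -0.0]
ee_pos: [528.5, -19.5, 257.4]
force: [-0.1, -9.0, -0.1]
ee_pos: [528.5, -19.2, 257.4]
force: [1.4, -9.3, -0.2]
```

The force fell to zero at y ≈ -22 (the snap). It then climbed about 10 N/mm from y ≈ -20, which is the soft stop. I'll ease off and tug lightly to confirm the catch.

```bash
python3 -m handwheel '[{"gripper":0,"travel":[-0.001,0,0],"twist":0},{"gripper":0,"travel":[-0.001,0,0],"twist":0},{"gripper":0,"travel":[0,0,0],"twist":0}]' | egrep 'pos|force'
python3 -m handwheel '[{"gripper":0,"travel":[-0.0005,0,0],"twist":0},{"gripper":0,"travel":[0,0,0],"twist":0},{"gripper":0,"travel":[0,0,0],"twist":0}]' | egrep 'pos|force'
python3 -m handwheel '[{"gripper":0,"travel":[-0.0005,0,0],"twist":0},{"gripper":0,"travel":[0,0,0],"twist":0},{"gripper":0,"travel":[0,0,0],"twist":0}]' | egrep 'pos|force'
python3 -m handwheel '[{"gripper":0,"travel":[-0.0005,0,0],"twist":0},{"gripper":0,"travel":[0,0,0],"twist":0},{"gripper":0,"travel":[0,0,0],"twist":0}]' | egrep 'pos|force'
```

```text
ee_pos: [528.5, -20.0, 257.4]
force: [1.8, -2.1, -0.4]
ee_pos: [528.5, -20.2, 257.4]
force: [1.3, 1.8, 1.3]
ee_pos: [528.5, -20.6, 257.3]
force: [2.2, 5.4, 0.9]
ee_pos: [528.5, -21.0, 257.3]
force: [1.4, 5.2, 0.6]
```

```bash
python3 -m handwheel '[{"gripper":0,"travel":[-0.0005,0,0],"twist":0},{"gripper":0,"travel":[0,0,0],"twist":0},{"gripper":0,"travel":[0,0,0],"twist":0}]' | egrep 'pos|force'
python3 -m handwheel '[{"gripper":0,"travel":[-0.0005,0,0],"twist":0},{"gripper":0,"travel":[0,0,0],"twist":0},{"gripper":0,"travel":[0,0,0],"twist":0}]' | egrep 'pos|force'
```

```text
ee_pos: [528.6, -21.4, 257.3]
force: [2.3, 6.8, 1.6]
ee_pos: [528.6, -21.8, 257.3]
force: [2.3, 6.7, 1.8]
```

The pull resistance rises to about 7 N within 1.5 mm, against roughly 2.5 N of plain sliding friction, so the catch holds. I'll press it back to the stop, then unload and let go.

```bash
python3 -m handwheel '[{"gripper":0,"travel":[0.001,0,0],"twist":0},{"gripper":0,"travel":[0.001,0,0],"twist":0},{"gripper":0,"travel":[0.001,0,0],"twist":0},{"gripper":0,"travel":[0,0,0],"twist":0}]' | egrep 'pos|force'
python3 -m handwheel '[{"gripper":0,"travel":[0.001,0,0],"twist":0},{"gripper":0,"travel":[0,0,0],"twist":0},{"gripper":0,"travel":[0,0,0],"twist":0}]' | egrep 'pos|force'
python3 -m handwheel '[{"gripper":0,"travel":[0.0008,0,0],"twist":0},{"gripper":0,"travel":[0,0,0],"twist":0},{"gripper":0,"travel":[0,0,0],"twist":0}]' | egrep 'pos|force'
```

```text
ee_pos: [528.5, -20.3, 257.3]
force: [2.5, -4.1, 1.7]
ee_pos: [528.5, -19.6, 257.4]
force: [2.8, -6.6, 1.7]
ee_pos: [528.5, -19.2, 257.4]
force: [1.8, -7.3, 1.3]
```

```bash
python3 -m handwheel '[{"gripper":0,"travel":[0.0007,0,0],"twist":0},{"gripper":0,"travel":[0,0,0],"twist":0},{"gripper":0,"travel":[0,0,0],"twist":0}]' | egrep 'pos|force'
python3 -m handwheel '[{"gripper":0,"travel":[0.0007,0,0],"twist":0},{"gripper":0,"travel":[0,0,0],"twist":0},{"gripper":0,"travel":[0,0,0],"twist":0}]' | egrep 'time|pos|force'
```

```text
ee_pos: [528.5, -18.8, 257.4]
force: [2.2, -8.6, 2.2]
time_s: 27.62
ee_pos: [528.5, -18.4, 257.5]
force: [1.2, -11.7, 2.5]
```

```bash
python3 -m handwheel '[{"gripper":0,"travel":[0.0006,0,0],"twist":0},{"gripper":0,"travel":[0,0,0],"twist":0},{"gripper":0,"travel":[0,0,0],"twist":0}]' | egrep 'pos|force'
python3 - <<'E'
from h import *
survey(["wrist"],["knob"],"m")
s=env.state();print(s["ee_pos"],s["force"])
E
```

```text
ee_pos: [528.4, -18.1, 257.5]
force: [2.5, -12.7, 3.5]
wrist knob 0.56 [321.4 260.9] [528.3 -19.2  74. ]
[528.43836215 -18.14679668 257.51761754] [  1.51533849 -12.82577878   3.48346543]
```

```bash
python3 -m handwheel '[{"gripper":0,"travel":[-0.001,0,-0.0005],"twist":0},{"gripper":0,"travel":[-0.0008,0,0],"twist":0},{"gripper":0,"travel":[0,0,0],"twist":0},{"gripper":0,"travel":[0,0,0],"twist":0}]' | egrep 'pos|force'
python3 -m handwheel '[{"gripper":50,"travel":[0,0,0],"twist":0},{"gripper":50,"travel":[0,0,0],"twist":0},{"gripper":50,"travel":[0,0,0],"twist":0},{"gripper":50,"travel":[0,0,0],"twist":0},{"gripper":50,"travel":[0,0,0],"twist":0}]'
python3 -m handwheel '[{"gripper":50,"travel":[0,0,0],"twist":0},{"gripper":50,"travel":[0,0,-0.01],"twist":0},{"gripper":50,"travel":[0,0,-0.025],"twist":0},{"gripper":50,"travel":[0,0,-0.03],"twist":0},{"gripper":50,"travel":[0,0,-0.02],"twist":0}]'
python3 -m handwheel '[{"gripper":50,"travel":[-0.02,0,-0.02],"twist":0},{"gripper":50,"travel":[-0.03,0,-0.02],"twist":0},{"gripper":50,"travel":[-0.02,0,0],"twist":0},{"gripper":50,"travel":[0,0,0],"twist":0},{"gripper":50,"travel":[0,0,0],"twist":0}]'
python3 - <<'E'
from h import *
survey(["wrist","top"],["knob","mouth","case","vial_0_mid","vial_1_mid","vial_2_mid"],"z")
a=cv2.imread("pics/z_wrist.png"); b=cv2.resize(cv2.imread("pics/z_top.png")[140:280,220:440],(640,407))[:200*2]
f=env.grab_frame("wrist"); P=env.trace("wrist","knob")
cv2.imwrite("pics/z_c.png",np.hstack([cv2.resize(a[0:340,160:480],(376,400)),cv2.resize(b,(424,400))]))
E
```

```text
ee_pos: [528.5, -18.9, 257.7]
force: [2.8, -6.6, 0.3]
time_s: 28.72
ee_pos: [528.2, -17.5, 257.5]
ee_rot: [180.0, -0.0, 91.6]
force: [4.3, -0.2, -0.5]
gripper_width: 43.8
time_s: 29.13
ee_pos: [528.2, -17.7, 345.4]
ee_rot: [179.9, 0.0, 91.6]
force: [1.4, 0.0, 0.8]
gripper_width: 45.8
time_s: 29.55
ee_pos: [529.7, -88.2, 383.2]
ee_rot: [-180.0, -0.0, 91.5]
force: [0.2, -0.1, 0.1]
gripper_width: 45.3
wrist knob 0.84 [322.8 128.2] [528.9 -18.5  74. ]
wrist mouth 0.71 [322.4 159.4] [529.5 -50.7  56. ]
wrist vial_2_mid 0.45 [378.2 336.3] [ 616.9 -304.4   23.5]
top knob 0.69 [304.1 207.5] [517.8 -24.6  74. ]
top mouth 0.77 [318.3 202.4] [531.5 -58.6  56. ]
top case 0.95 [271.9 210.3] [520.1  60.3   0. ]
top case 0.38 [316.8 203.9] [534.3 -54.4   0. ]
top vial_1_mid 0.38 [408.5 240.2] [ 436.5 -280.3   23.5]
top vial_2_mid 0.51 [417.5 170.3] [ 612.1 -310.8   23.5]
```

View pics/z_c.png

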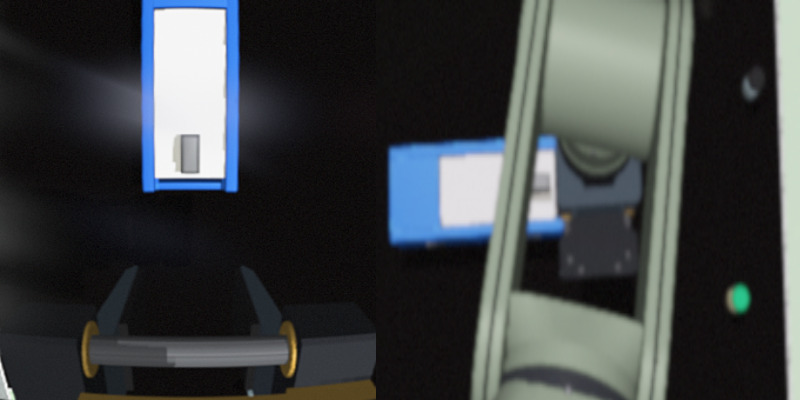

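The final picture shows the lid seated under the hood, with the knob at (529, -18.5). That is x ≈ -80 mm in the case's frame, inside the home range. The yellow and blue vials are where they stood, and the gripper is clear. Handing in.

```bash
python3 -c "
from workcell import env
print(env.job_done(), env.state()['time_s'])"
```

```text
the job is handed in; nothing more can be done
the job is handed in; nothing more can be done
```

The job is handed in at about 30 s of the 72 s. The pink vial stands upright in the free pocket and has been let go. The lid is shut to the soft stop, and by feel it has snapped home. I gripped the knob and closed the lid in small, force-checked steps.

**What the last checks showed**
- **Vial:** its foot touched down in the pocket with under 2 N. The close picture before the lid was closed showed it upright, within about 1 mm of the pocket centre.
- **Ridge and snap:** the push reached about 10 N where the lid met the ridge at y ≈ -36. It rode on at 6 to 9 N, then dropped to near zero at y ≈ -22.
- **Stop:** resistance rose again from y ≈ -20, and I pressed to about 13 N, under the 20 N ramming limit.
- **Catch:** a light tug back met about 7 N, against about 2.5 N of plain sliding friction.
- **Lid and other vials:** the final picture puts the knob at about x = -80 mm in the case's frame, inside the home range of -100 to -70. The yellow and blue vials were found where they stood, and the gripper was clear of everything.

**What disagreed or could not be confirmed**
- **Stop stiffness:** it felt like about 4 to 6 N/mm rather than the stated 10, which I put down to give in the finger pads.
- **Ridge distance:** I met the ridge about 17 mm before home, not the "some 20 mm" described.
- **Ridge itself:** it is hidden, so the snap was judged by force only.
- **Early push:** in the first part of the slide I pressed down on the lid with about 12 N until I raised the tool.
- **Cameras:** the scene and top cameras were off from the wrist camera by up to about 15 mm, so I relied on the wrist camera.

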